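# Stop the sample mill and open its grinding chamber

### The arm

A 6-joint arm with a two-finger parallel gripper is mounted at the origin on the work surface. World frame = base frame: x ahead of the robot, y to its left, z up, the work surface at z = 0. Lengths are in mm, angles in rad, forces in N, time in s.
With the tool pointing down it reaches from about 350 to 1000 mm from the base axis. Payload 7.1 kg.
Tool frame: the origin (TCP) lies at the centre of the arm's flange, where the gripper is bolted on; the fingertips stand 173 mm ahead of it and the grasp point (between the pads) lies 155 mm ahead of it; z points along the fingers, y is the line along which they close (so a half turn about z gives the same grasp; the last joint's range is limited). The gripper opens to 85 mm and grips with 20 to 120 N. Pads are 22 mm wide; open, the fingers measure 114 mm over their backs; the gripper's body (76 mm by 85 mm) begins 54 mm behind the grasp point. The pads swing forward as they close: fully open they stand 13 mm farther back than shut.
Start: joints at [1.26, 0.423, 1.63, -0, 1.089, -0.019], TCP at [179.766, 598.574, 404.719] pointing down, gripper open.
Joint ranges: [-3, 3], [-0.9, 2.11], [0.09, 2.58], [-1.31, 4.45], [0.11, 2.69], [-2.54, 2.54]. Speed limits (rad/s): [2.39, 2.39, 3.01, 3.14, 3.14, 3.14].

### API

Orientations are given as a 3x3 rotation matrix whose columns are the frame's x, y, z axes.
In Python, from cell import monitor, optics, arm gives the robot as it stands.
- The arm moves only by the tool apply_moves, never from a script. Its argument "plan" is a list of rows, each an object with "dp": the shift along the world's x, y, z in mm, a list of three; "delta_rot": the turn, a rotation vector about the world's x, y, z in degrees, a list of three; "jaw": the closure, from 0 (fully open) to 1 (shut). A call has 1 to 5 rows; each row shifts and turns the commanded pose from where the row before left it; what a row does not reach is not made up. A row lasts 1/8 s, in which the tool goes at most 62.5 mm and 10.7 degrees, less where a joint would pass 70% of its speed; a pose out of reach is approached as far as the arm can. A call with a gripper value outside its range is refused whole. The fingers move at their own pace and stop on an object; "squeeze" is the grip in N (left out, the last holds). Time passes only in rows, so rows that do not move let the fingers close. It gives the time, the measured TCP pose, the force, the opening and the grip force at its end, in the units of the state.
- monitor.observe(): the state, without advancing time (a new reading comes with each control period).
- optics.snapshot(name): name is "scene" or "top" or "wrist"; returns the picture (420x560x3 uint8, blue, green, red); there is no depth.
- optics.get_calibration(name): a dict with "intrinsics" (3x3 intrinsics, pixels), "k1" (the pictures are not rectified: a ray, as slopes to the right and down, at radius r is drawn at 1 + k1 r^2 times it, then the intrinsics apply), "cam_to_world" (4x4, takes a point from camera to world coordinates). Camera axes: x right, y down, z forward; pixel columns grow to the right and rows downward; lengths in mm; the calibration is good to about 2 mm. A picture is of the moment at which its call begins: read the wrist's pose just before it. get_calibration takes no time and is no camera call; for the wrist camera it gives the pose at the moment of the call.
- arm.hand_in(): hands the job in; it is judged then, once.
Trained networks look in the newest picture that a camera, given by its name, has taken for a name from the list of things; names that differ only in an ending like _2 or _b are one class to them, and where a whole thing is asked for, a point or a joint stands for the part that bears it (a point fixed in the world has none). Each returns a list of dicts, best first, with "conf" (0 to 1); they miss things now and then, are a little off and sometimes report something else, mostly with a low value. They report only what shows in the picture. A call takes as long as a camera call. They do not tell look-alikes from the thing itself.
- optics.look_for(camera, query): "bbox" ([left, top, right, bottom] in pixels, round what is visible of it).
- optics.regions_of(camera, query): "pixels" (420x560 bool, what is visible of it) and "bbox" ([left, top, right, bottom] in pixels, round what is visible of it).
- optics.place_of(camera, query): "uv" ([column, row] in pixels: a listed point, or the origin of a listed thing).
The state is a dict: "time": time; "joint_positions": joint angles; "qvel": joint speeds; "joint_efforts": joint torques, N m; "position": TCP position; "orientation": TCP orientation; "contact_force": force on the tool from outside, world axes, zero at the start; "torque": the same for the moment, N m; "grip_width": opening from 0.0 (shut) to 1.0 (fully open); "grip_force": force on a finger pad.
Only numpy, scipy, OpenCV 4.12 (cv2) and the standard library are available. Lean on these libraries where they do the work, as an engineer would, in place of code of your own. Each camera call takes 0.05 s, during which the arm holds its last target. There are 200 camera calls.

### The job

Make the sample mill safe and open it for cleaning: on the stop box, flip the hinged guard up and over until it stays open by itself, then press the button beneath it fully down and let go. Only then turn the mill's chamber cover about a quarter turn counter-clockwise (seen from above) to free its two lugs from the claws, lift it straight off and set it down gently in the round steel pan, lying flat with its grip bar upward. Leave the guard open and do not disturb the other things on the bench.

Things in the scene. Friction and masses are not known exactly. Their poses are not given: they have to be found in the camera images.
- stop_box: White stop box fixed to the bench: 120 mm (x) by 130 mm (y, from -45 to +85) by 50 mm high, with a hinged grey guard over a button, a fixed round stud (24 mm across, 10 mm high, at x -20, y +60) and a lamp. Origin: on the bench, straight below the button's axis. Its x axis points from the guard's lip (front, robot side) to its hinge (rear); z up.
- guard (a joint): Angle of the guard's hinge, rad: 0 closed, grows as the front end is raised and swung over to the rear, stop at 1.9. Light (90 g, loose hinge, about 1 N at the lip opens it): below about 1.0 it falls shut, well beyond that it falls open and rests on its stop.
- guard_hinge (a point): Middle of the guard's hinge line (fixed point), parallel to the stop box's y, 36 mm behind the button's axis, 56 mm above the bench. The guard is a thin-walled (4 mm) grey hood, 75 mm long forward of this line, 60 mm wide (y), its roof's top 38 mm above this line when closed, with front and side walls.
- guard_lip (a point): Middle of the upper edge of the guard's lip; moves with the guard. The lip, a smooth upright tab 50 mm wide (y) and 5 mm thick, stands 32 mm above the front end of the roof; closed, this edge is 73 mm before and 70 mm above the hinge line. Pushing the lip rearward from the front with a fingertip, then following it up and over, opens the guard.
- button (a joint): Travel of the push button in m: 0 released, 0.006 fully down (about 5 N); springs back.
- button_top (a point): Centre of the top face of the black button, 30 mm across; it stands 72 mm above the bench, 10 mm above its 46 mm steel collar, under the closed guard.
- mill: Sample mill fixed to the bench: a 140 mm square grey foot 30 mm high and a white round housing, 140 mm across, 120 mm high, with a round steel chamber on top. Origin: on the bench, on the chamber's axis; z up. Two aluminium claws stand on its top, at its +y and -y sides, 135 mm across outside, tops 155 mm above the bench.
- mill_seat (a point): Centre of the chamber's rim, 140 mm above the bench, on which the cover sits; axes as the mill. Locked, the cover's y axis is along this y (turned 0 to 0.1 rad counter-clockwise from it), its lugs beneath the claws with 2.5 mm play. Turned counter-clockwise the lugs meet stops at about 1.5 rad; from 1.15 rad on the cover lifts freely, 1.35 rad is the middle. It turns easily.
- cover: Loose aluminium chamber cover, about 0.25 kg: disc 92 mm across and 12 mm thick, grip bar across its top. Two lugs, 14 mm wide and 6 mm thick, stick out at +y and -y to 116 mm across. A plug 66 mm across reaches 12 mm below the disc into the chamber (2 to 3 mm play all round). Origin: centre of the disc's underside, 140 mm above the bench when seated; z up.
- cover_bar (a point): Middle of the top of the cover's black grip bar, 45 mm above the cover's origin. The bar is 14 mm thick (along the cover's x), 64 mm long (along its y, in line with the lugs) and stands 33 mm above the disc.
- pan: Round shallow steel pan fixed to the bench, 180 mm across, rim 18 mm high, inner floor 4 mm above the bench and about 165 mm across. Origin: centre of its underside. Lying flat in it on its plug the cover's origin is 16 mm above the bench.
- jar: Bystander: small jar of grain, 54 mm across, 70 mm high; origin at its underside.
- dish: Bystander: small glass dish, 56 mm across, 14 mm high; origin at its underside.
- brush: Bystander: brush, 160 mm long, lying on the bench; origin under its middle.
- scoop: Bystander: steel spoon, 160 mm long, lying on the bench; origin under its middle.
- flask: Bystander: white bottle, 50 mm across, 90 mm high; origin at its underside.
- weight: Bystander: steel check weight, 32 mm across, 30 mm high; origin at its underside.
Not all that is in view belongs to the job. Of the things that look like the cover, the largest one is meant.

How it is judged:
By the outcome, as a careful person would: the job done as asked, in the order asked, and still so for the second after the job is handed in, with the robot touching nothing.
It also fails if it takes over 67 s, if anything falls off the work surface, if the arm or the gripper's body presses on something with over 40 N, if the wrist force passes 120 N, or if a joint passes its speed limit or range.

## Working session

There is one attempt and no reset: what is moved stays moved. The work goes in short steps, Python scripts to look and compute and a tool call to move; the robot and the scene stay as the last step left them, time stands still between calls to the robot, and variables do not carry over. Pictures are saved under pics/ and viewed, at most 10 in all, crops included, and the job is handed in when it is done.

Besides the shell and the picture viewer there is one more tool, called as name([rows], argument=value, ...), one row to a line, values as JSON. apply_moves: Moves the arm, as the interface text tells. Its arguments: {"type":"object","properties":{"plan":{"type":"array","items":{"type":"object","properties":{"dp":{"type":"array","items":{"type":"number"}},"delta_rot":{"type":"array","items":{"type":"number"}},"jaw":{"type":"number"}}}},"squeeze":{"type":"number"}},"required":["plan"]}

```bash
mkdir -p pics; cat > h.py <<'E'
import numpy as np, cv2
from cell import monitor, optics, arm
def ray(cal,uv):
    K=np.array(cal["intrinsics"],float);k1=cal["k1"];T=np.array(cal["cam_to_world"],float)
    d=np.linalg.solve(K,[uv[0],uv[1],1.0])[:2];s=d.copy()
    for _ in range(30): s=d/(1+k1*(s@s))
    v=T[:3,:3]@np.array([s[0],s[1],1]);return T[:3,3],v/np.linalg.norm(v)
def onz(cal,uv,z):
    o,v=ray(cal,uv);return o+v*(z-o[2])/v[2]
def proj(cal,P):
    K=np.array(cal["intrinsics"],float);T=np.array(cal["cam_to_world"],float)
    c=T[:3,:3].T@(np.asarray(P,float)-T[:3,3]);s=c[:2]/c[2]
    s=s*(1+cal["k1"]*(s@s));return (K@[s[0],s[1],1])[:2]
E
python3 - <<'E'
from h import *
Z=dict(stop_box=0,guard_lip=126,guard_hinge=56,mill=0,mill_seat=140,cover=140,cover_bar=185,pan=0,jar=0,flask=0,dish=0,weight=0,brush=0,scoop=0)
ims=[]
for c in ("scene","top"):
    im=optics.snapshot(c);cv2.imwrite(f"pics/{c}.png",im);cal=optics.get_calibration(c)
    print(c,np.round(np.array(cal["cam_to_world"])[:3,3]))
    for n,z in Z.items():
        r=optics.place_of(c,n)
        print(n,[(np.round(q["uv"]).tolist(),round(q["conf"],2),np.round(onz(cal,q["uv"],z)[:2]).tolist()) for q in r[:4]])
print(monitor.observe()["time"])
E
```

```text
scene [1069. -562.  882.]
stop_box [([144.0, 302.0], 0.96, [479.0, -324.0]), ([385.0, 227.0], 0.73, [771.0, 215.0])]
guard_lip [([125.0, 255.0], 0.76, [443.0, -312.0]), ([305.0, 198.0], 0.63, [624.0, 61.0])]
guard_hinge [([140.0, 301.0], 0.74, [508.0, -343.0])]
mill [([281.0, 238.0], 0.63, [589.0, 17.0]), ([280.0, 176.0], 0.39, [441.0, 190.0]), ([206.0, 270.0], 0.36, [519.0, -173.0])]
mill_seat []
cover [([335.0, 271.0], 0.96, [802.0, -72.0]), ([317.0, 302.0], 0.75, [818.0, -153.0]), ([281.0, 191.0], 0.58, [575.0, 32.0])]
cover_bar [([316.0, 297.0], 0.8, [826.0, -171.0]), ([337.0, 261.0], 0.74, [808.0, -80.0]), ([276.0, 177.0], 0.68, [568.0, 24.0]), ([123.0, 257.0], 0.65, [493.0, -336.0])]
pan [([312.0, 160.0], 0.84, [465.0, 306.0]), ([279.0, 193.0], 0.25, [483.0, 137.0])]
jar [([210.0, 274.0], 0.74, [535.0, -175.0])]
flask [([385.0, 225.0], 0.73, [767.0, 221.0])]
dish [([310.0, 156.0], 0.56, [452.0, 314.0])]
weight [([181.0, 240.0], 0.66, [406.0, -150.0])]
brush [([223.0, 197.0], 0.96, [378.0, 27.0])]
scoop [([278.0, 335.0], 0.76, [756.0, -192.0]), ([224.0, 200.0], 0.15, [389.0, 20.
[... 325 characters left out ...]
, 0.39, [553.0, 177.0])]
mill_seat []
cover [([268.0, 205.0], 0.77, [583.0, 17.0]), ([261.0, 139.0], 0.77, [732.0, 29.0]), ([308.0, 135.0], 0.74, [739.0, -77.0])]
cover_bar [([309.0, 129.0], 0.98, [742.0, -75.0]), ([262.0, 140.0], 0.81, [721.0, 26.0]), ([264.0, 204.0], 0.57, [582.0, 23.0]), ([185.0, 140.0], 0.53, [723.0, 193.0])]
pan [([147.0, 262.0], 0.76, [456.0, 329.0])]
jar [([345.0, 231.0], 0.79, [526.0, -175.0])]
flask [([185.0, 139.0], 0.6, [770.0, 230.0])]
dish [([207.0, 223.0], 0.76, [553.0, 174.0])]
weight [([335.0, 279.0], 0.67, [404.0, -147.0])]
brush [([267.0, 290.0], 0.74, [381.0, 26.0])]
scoop [([350.0, 142.0], 0.59, [755.0, -195.0]), ([262.0, 206.0], 0.27, [593.0, 34.0])]
1.5
```

```bash
python3 - <<'E'
import cv2
t=cv2.imread("pics/top.png");s=cv2.imread("pics/scene.png")
cv2.imwrite("pics/topc.png",cv2.resize(t[90:320,100:460],(800,511),interpolation=cv2.INTER_CUBIC))
cv2.imwrite("pics/scenec.png",cv2.resize(s[130:360,80:440],(800,511),interpolation=cv2.INTER_CUBIC))
E
```

```text
(no output)
```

View pics/topc.png

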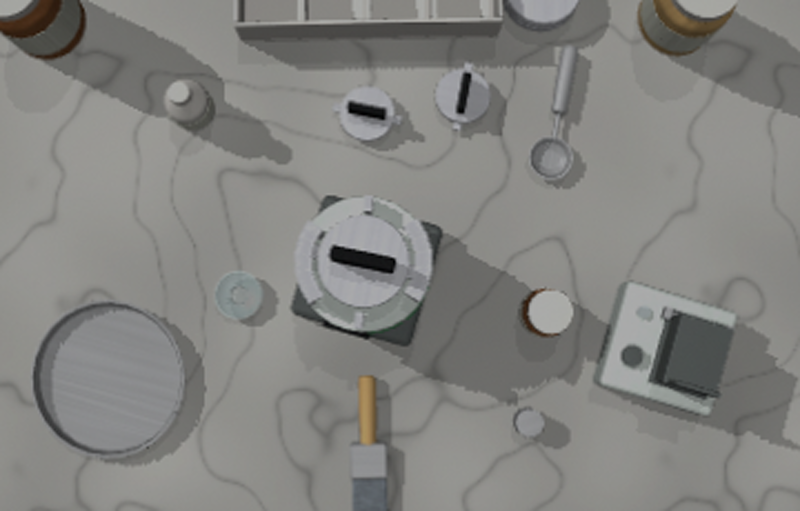

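View pics/scenec.png

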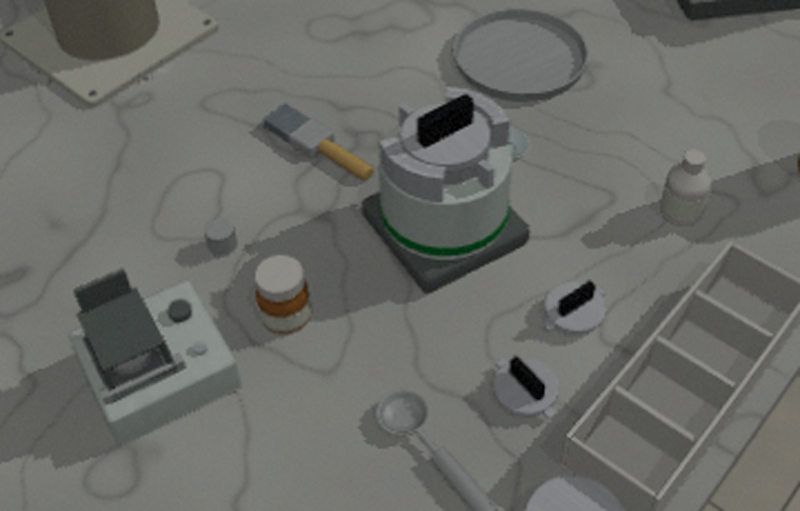

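The top crop shows the mill at about (367,262) with its bar in the mill's lugs, the pan at (112,380), and the stop box at (668,348). On the box the guard's hinge is to the rear (+x) and its lip is at lower right.

Three things look like the cover: the mill cover at top-crop (363,258), and loose small lids at (367,113) and (462,96). The mill cover is clearly the largest and is the one seated under the claws, so it is the one meant. I'll confirm it with the wrist camera.

```bash
python3 - <<'E'
from h import *
o=monitor.observe();R=np.array(o["orientation"]);p=np.array(o["position"])
T=np.array(optics.get_calibration("wrist")["cam_to_world"])
print(o["time"],p,R.round(3).tolist(),o["contact_force"],o["grip_width"])
print("cam in tool",(R.T@(T[:3,3]-p)).round(1),(R.T@T[:3,:3]).round(3).tolist(),optics.get_calibration("wrist")["intrinsics"])
t=cv2.imread("pics/top.png");cal=optics.get_calibration("top")
for n,z in (("stop_box",50),("mill",30),("pan",18)):
    for r in optics.regions_of("top",n)[:1]:
        m=r["pixels"].astype(np.uint8);c=max(cv2.findContours(m,0,1)[0],key=cv2.contourArea)[:,0]
        P=np.array([onz(cal,u,z)[:2] for u in c],np.float32)
        print(n,r["conf"],cv2.minAreaRect(P),[b.round().tolist() for b in cv2.boxPoints(cv2.minAreaRect(P))])
E
```

```text
1.5 [179.76592452 598.55041432 404.72795762] [[-0.958, 0.288, 0.0], [0.288, 0.958, -0.0], [-0.0, -0.0, -1.0]] [0.20042247 0.08975991 0.24053482] 1.0006480679713907
cam in tool [80.5 -0.5 32.3] [[-0.0, -0.949, -0.315], [1.0, 0.0, -0.001], [0.001, -0.315, 0.949]] [[312.49894914   0.         282.4812882 ]
 [  0.         312.49894914 211.18349083]
 [  0.           0.           1.        ]]
stop_box 0.84 ((484.4725341796875, -301.21722412109375), (140.39288330078125, 120.16835021972656), 72.62310028076172) [[406.0, -350.0], [521.0, -386.0], [563.0, -252.0], [448.0, -216.0]]
mill 0.65 ((581.3424072265625, 32.34320068359375), (152.60333251953125, 153.8695526123047), 72.5165023803711) [[485.0, -17.0], [632.0, -64.0], [678.0, 82.0], [531.0, 128.0]]
pan 0.96 ((459.3350524902344, 323.3335266113281), (177.27110290527344, 177.75051879882812), 89.17871856689453) [[369.0, 236.0], [547.0, 233.0], [549.0, 411.0], [372.0, 413.0]]
```

apply_moves([
  {"dp":[32,-50,0],"jaw":1},
  {"dp":[32,-50,0],"jaw":1},
  {"dp":[32,-50,0],"jaw":1},
  {"dp":[32,-50,0],"jaw":1},
  {"dp":[32,-50,0],"jaw":1},
])

```text
invalid input at $.plan[0]: expected keys dp, delta_rot, jaw
```

apply_moves([
  {"dp":[32,-50,0],"jaw":1},
  {"dp":[32,-50,0],"jaw":1},
  {"dp":[32,-50,0],"jaw":1},
  {"dp":[14,-60,0],"jaw":1},
  {"dp":[5,-60,0],"jaw":1},
])

```text
invalid input at $.plan[0]: expected keys dp, delta_rot, jaw
```

apply_moves([
  {"dp":[5,-60,0],"jaw":1},
  {"dp":[5,-60,0],"jaw":1},
  {"dp":[5,-60,0],"jaw":1},
  {"dp":[5,-60,0],"jaw":1},
  {"dp":[5,-60,0],"jaw":1},
])

```text
invalid input at $.plan[0]: expected keys dp, delta_rot, jaw
```

apply_moves([
  {"dp":[0,-60,0],"jaw":1},
  {"dp":[0,-38,0],"jaw":1},
  {"dp":[0,0,0],"jaw":1},
  {"dp":[0,0,0],"jaw":1},
])

```text
invalid input at $.plan[0]: expected keys dp, delta_rot, jaw
```

```bash
cat > look.py <<'E'
import sys
from h import *
Z=dict(stop_box=0,guard_lip=126,guard_hinge=56,button_top=72,mill=0,mill_seat=140,cover=140,cover_bar=185,pan=0)
o=monitor.observe();cal=optics.get_calibration("wrist");im=optics.snapshot("wrist")
cv2.imwrite(f"pics/{sys.argv[1]}.png",im);np.save(f"pics/{sys.argv[1]}.npy",cal,allow_pickle=True)
print(o["time"],np.round(o["position"],1),np.round(o["joint_positions"],2),np.round(o["orientation"],3)[:2,:2].tolist())
for n in sys.argv[2:]:
    print(n,[(np.round(q["uv"]).tolist(),round(q["conf"],2),np.round(onz(cal,q["uv"],Z[n])[:2],1).tolist()) for q in optics.place_of("wrist",n)[:3]])
E
python3 look.py w1 stop_box guard_lip guard_hinge
```

```text
1.65 [179.8 598.6 404.7] [ 1.26  0.42  1.63  0.    1.09 -0.02] [[-0.958, 0.288], [0.288, 0.958]]
stop_box []
guard_lip []
guard_hinge []
```

View pics/w1.png

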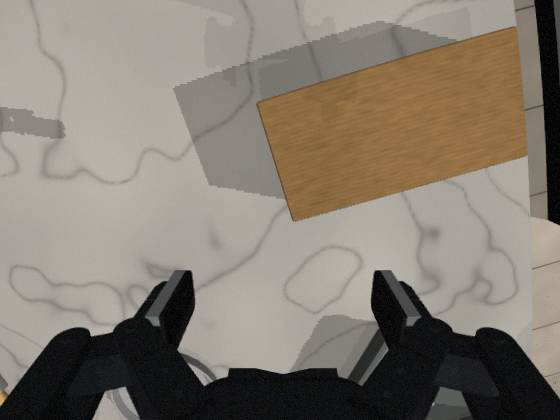

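The picture shows the arm still at the start, with open fingers and a wooden block. The moves were refused because every row needs all three keys, so I'm resending them.

apply_moves([
  {"dp":[32,-50,0],"delta_rot":[0,0,0],"jaw":1},
  {"dp":[32,-50,0],"delta_rot":[0,0,0],"jaw":1},
  {"dp":[32,-50,0],"delta_rot":[0,0,0],"jaw":1},
  {"dp":[32,-50,0],"delta_rot":[0,0,0],"jaw":1},
  {"dp":[32,-50,0],"delta_rot":[0,0,0],"jaw":1},
])

```text
time: 2.48
position: [340.5, 347.0, 405.0]
orientation: [[-0.958, 0.287, 0.001], [0.287, 0.958, 0.001], [-0.001, 0.001, -1.0]]
contact_force: [0.6, 1.0, 0.4]
grip_width: 0.001
grip_force: 0.0
```

apply_moves([
  {"dp":[32,-50,0],"delta_rot":[0,0,0],"jaw":1},
  {"dp":[32,-50,0],"delta_rot":[0,0,0],"jaw":1},
  {"dp":[32,-50,0],"delta_rot":[0,0,0],"jaw":1},
  {"dp":[14,-60,0],"delta_rot":[0,0,0],"jaw":1},
  {"dp":[5,-60,0],"delta_rot":[0,0,0],"jaw":1},
])

```text
time: 3.1
position: [455.5, 76.6, 405.0]
orientation: [[-0.958, 0.288, 0.001], [0.288, 0.958, 0.0], [-0.001, 0.0, -1.0]]
contact_force: [1.5, -0.1, 0.8]
grip_width: 0.002
grip_force: 0.0
```

apply_moves([
  {"dp":[5,-60,0],"delta_rot":[0,0,0],"jaw":1},
  {"dp":[5,-60,0],"delta_rot":[0,0,0],"jaw":1},
  {"dp":[5,-60,0],"delta_rot":[0,0,0],"jaw":1},
  {"dp":[5,-60,0],"delta_rot":[0,0,0],"jaw":1},
  {"dp":[5,-60,0],"delta_rot":[0,0,0],"jaw":1},
])

```text
time: 3.72
position: [479.6, -223.6, 405.0]
orientation: [[-0.958, 0.288, 0.001], [0.288, 0.958, -0.0], [-0.001, 0.0, -1.0]]
contact_force: [0.7, -0.3, -0.7]
grip_width: -0.006
grip_force: 0.0
```

apply_moves([
  {"dp":[0,-60,0],"delta_rot":[0,0,0],"jaw":1},
  {"dp":[0,-38,0],"delta_rot":[0,0,0],"jaw":1},
  {"dp":[0,0,0],"delta_rot":[0,0,0],"jaw":1},
  {"dp":[0,0,0],"delta_rot":[0,0,0],"jaw":1},
])

```text
time: 4.22
position: [479.5, -318.9, 404.5]
orientation: [[-0.958, 0.288, -0.001], [0.288, 0.958, 0.001], [0.001, 0.001, -1.0]]
contact_force: [-1.1, -0.5, 0.3]
grip_width: 0.002
grip_force: 0.0
```

```bash
python3 look.py w2 stop_box guard_lip guard_hinge button_top
```

```text
4.225 [ 479.5 -318.9  404.5] [-0.61  0.35  1.74  0.    1.05 -1.89] [[-0.958, 0.288], [0.288, 0.958]]
stop_box [([276.0, 179.0], 0.58, [479.0, -327.4])]
guard_lip [([278.0, 165.0], 0.84, [442.0, -312.1])]
guard_hinge []
button_top []
```

View pics/w2.png

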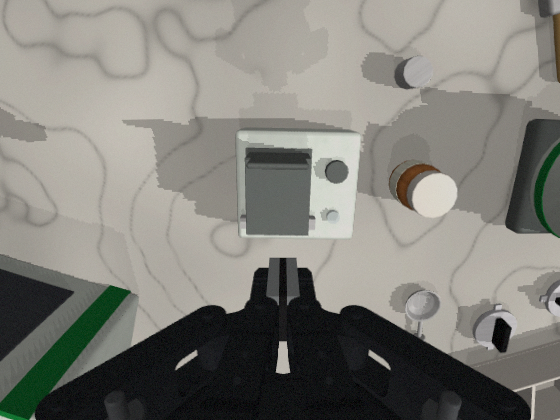

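The wrist picture shows the box square-on. Its top corners are at about (239,130), (361,131), (355,238) and (240,237), the stud is at (336,171), and the guard's lip is at the top around (278,155).

```bash
python3 - <<'E'
from h import *
from scipy.optimize import least_squares
cal=np.load("pics/w2.npy",allow_pickle=True).item()
# local pts -> pix
L=[(-60,-45,50),(-60,85,50),(60,85,50),(60,-45,50),(-20,60,60)]
U=np.array([(239,130),(361,131),(355,238),(240,237),(336,171)],float)
def f(p,res=True):
    c,s=np.cos(p[2]),np.sin(p[2])
    q=np.array([proj(cal,(p[0]+c*x-s*y,p[1]+s*x+c*y,z)) for x,y,z in L])
    return (q-U).ravel()
r=least_squares(f,[480,-325,-.28]);p=r.x
print(p,np.degrees(p[2]),f(p).round(1))
c,s=np.cos(p[2]),np.sin(p[2])
print("lip",p[0]+c*-37,p[1]+s*-37,"hinge",p[0]+c*36,p[1]+s*36,"xaxis",c,s)
# tip trajectory: leading-bottom corner at local (-75.5,56) rel hinge rotated; tool centre 11 mm in front
for th in (0,.2,.4,.6,.8,1,1.2,1.4,1.55):
    x=-78*np.cos(th)+54*np.sin(th);z=78*np.sin(th)+54*np.cos(th)
    X=36+x-11; print(th,"tcp",np.round([p[0]+c*X,p[1]+s*X,56+z+173],0))
E
```

```text
[ 4.77695330e+02 -3.22689968e+02 -2.98881935e-01] -17.124673438829856 [-4.3 -1.2  2.9 -1.1 -0.2  1.7 -1.   2.   2.6 -0.3]
lip 442.3356764703503 -311.7952484276362 hinge 512.0993165737599 -333.29023666959495 xaxis 0.9556663027864325 -0.2944518937254619
0 tcp [ 427. -307.  283.]
0.2 tcp [ 439. -311.  297.]
0.4 tcp [ 453. -315.  309.]
0.6 tcp [ 469. -320.  318.]
0.8 tcp [ 487. -325.  323.]
1 tcp [ 505. -331.  324.]
1.2 tcp [ 523. -337.  321.]
1.4 tcp [ 540. -342.  315.]
1.55 tcp [ 552. -345.  308.]
```

apply_moves([
  {"dp":[-40,9,0],"delta_rot":[0,0,0],"jaw":1},
  {"dp":[-35,9,0],"delta_rot":[0,0,0],"jaw":1},
  {"dp":[0,0,-60],"delta_rot":[0,0,0],"jaw":1},
  {"dp":[0,0,-61],"delta_rot":[0,0,0],"jaw":1},
  {"dp":[0,0,0],"delta_rot":[0,0,0],"jaw":1},
])

```text
time: 5.1
position: [403.4, -299.8, 280.3]
orientation: [[-0.958, 0.287, -0.008], [0.287, 0.958, 0.006], [0.009, 0.004, -1.0]]
contact_force: [-0.8, -0.0, -0.5]
grip_width: -0.003
grip_force: 0.0
```

apply_moves([
  {"dp":[11,-3,0],"delta_rot":[0,0,0],"jaw":1},
  {"dp":[11,-3,0],"delta_rot":[0,0,0],"jaw":1},
  {"dp":[6,-2,6],"delta_rot":[0,0,0],"jaw":1},
  {"dp":[6,-2,7],"delta_rot":[0,0,0],"jaw":1},
  {"dp":[0,0,0],"delta_rot":[0,0,0],"jaw":1},
])

```text
time: 5.72
position: [439.4, -311.7, 298.0]
orientation: [[-0.958, 0.287, 0.002], [0.287, 0.958, -0.001], [-0.002, -0.001, -1.0]]
contact_force: [-0.6, 0.3, 0.5]
grip_width: 0.002
grip_force: 0.3
```

apply_moves([
  {"dp":[14,-4,11],"delta_rot":[0,0,0],"jaw":1},
  {"dp":[16,-5,9],"delta_rot":[0,0,0],"jaw":1},
  {"dp":[18,-5,5],"delta_rot":[0,0,0],"jaw":1},
  {"dp":[18,-6,1],"delta_rot":[0,0,0],"jaw":1},
  {"dp":[18,-6,-2],"delta_rot":[0,0,0],"jaw":1},
])

```text
time: 6.35
position: [524.3, -337.9, 321.8]
orientation: [[-0.958, 0.288, 0.002], [0.288, 0.958, -0.001], [-0.002, -0.0, -1.0]]
contact_force: [-0.4, 0.1, 0.3]
grip_width: 0.002
grip_force: 0.0
```

apply_moves([
  {"dp":[17,-5,-6],"delta_rot":[0,0,0],"jaw":1},
  {"dp":[12,-4,-7],"delta_rot":[0,0,0],"jaw":1},
  {"dp":[0,0,0],"delta_rot":[0,0,0],"jaw":1},
])

```text
time: 6.72
position: [552.2, -346.4, 306.7]
orientation: [[-0.958, 0.287, -0.001], [0.287, 0.958, 0.001], [0.001, 0.0, -1.0]]
contact_force: [-0.6, 0.3, -0.1]
grip_width: 0.0
grip_force: 0.0
```

apply_moves([
  {"dp":[0,0,40],"delta_rot":[0,0,0],"jaw":1},
  {"dp":[0,0,40],"delta_rot":[0,0,0],"jaw":1},
  {"dp":[-50,14,0],"delta_rot":[0,0,0],"jaw":1},
  {"dp":[-26,6,0],"delta_rot":[0,0,0],"jaw":1},
  {"dp":[0,0,0],"delta_rot":[0,0,0],"jaw":1},
])

```text
time: 7.35
position: [474.0, -325.9, 387.9]
orientation: [[-0.957, 0.289, -0.001], [0.289, 0.957, 0.001], [0.001, 0.0, -1.0]]
contact_force: [0.4, 0.3, -0.2]
grip_width: -0.001
grip_force: 0.0
```

```bash
python3 look.py w3 stop_box guard_lip button_top
```

```text
7.35 [ 474.  -325.9  387.9] [-0.62  0.37  1.76 -0.    1.02 -1.9 ] [[-0.957, 0.289], [0.289, 0.957]]
stop_box [([286.0, 185.0], 0.78, [479.5, -324.7]), ([426.0, 342.0], 0.68, [756.8, -198.3])]
guard_lip [([282.0, 183.0], 0.42, [447.4, -319.4])]
button_top [([288.0, 204.0], 0.95, [481.1, -323.9])]
```

View pics/w3.png

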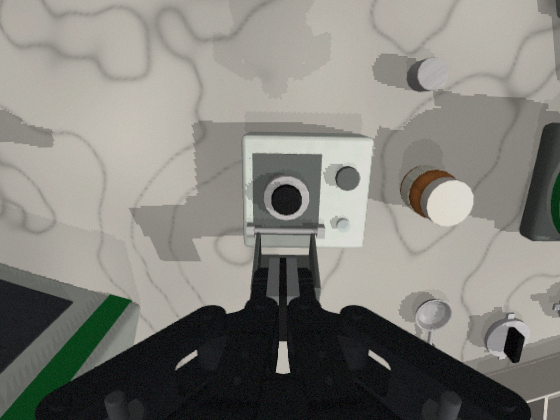

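The guard now lies open to the rear, and the button is visible at (287,199), at about world (479,-324). Pressing it now.

apply_moves([
  {"dp":[4,2,-50],"delta_rot":[0,0,0],"jaw":1},
  {"dp":[0,0,-50],"delta_rot":[0,0,0],"jaw":1},
  {"dp":[0,0,-35],"delta_rot":[0,0,0],"jaw":1},
  {"dp":[0,0,0],"delta_rot":[0,0,0],"jaw":1},
])

```text
time: 8.05
position: [479.5, -323.9, 249.9]
orientation: [[-0.958, 0.287, -0.005], [0.287, 0.958, 0.003], [0.005, 0.002, -1.0]]
contact_force: [-0.4, -0.5, -0.5]
grip_width: 0.003
grip_force: 0.0
```

apply_moves([
  {"dp":[0,0,-5],"delta_rot":[0,0,0],"jaw":1},
  {"dp":[0,0,-4],"delta_rot":[0,0,0],"jaw":1},
  {"dp":[0,0,-3],"delta_rot":[0,0,0],"jaw":1},
  {"dp":[0,0,0],"delta_rot":[0,0,0],"jaw":1},
])

```text
time: 8.55
position: [480.5, -324.9, 241.8]
orientation: [[-0.958, 0.288, 0.003], [0.288, 0.958, -0.002], [-0.003, -0.001, -1.0]]
contact_force: [1.5, -2.0, 4.0]
grip_width: 0.0
grip_force: 1.7
```

apply_moves([
  {"dp":[0,0,-2],"delta_rot":[0,0,0],"jaw":1},
  {"dp":[0,0,-2],"delta_rot":[0,0,0],"jaw":1},
  {"dp":[0,0,0],"delta_rot":[0,0,0],"jaw":1},
])

```text
time: 8.93
position: [480.5, -324.9, 239.1]
orientation: [[-0.958, 0.288, 0.003], [0.288, 0.958, -0.002], [-0.003, -0.001, -1.0]]
contact_force: [-1.7, 1.7, 22.0]
grip_width: 0.002
grip_force: 11.2
```

apply_moves([
  {"dp":[0,0,40],"delta_rot":[0,0,0],"jaw":1},
  {"dp":[0,0,62],"delta_rot":[0,0,0],"jaw":1},
  {"dp":[0,0,62],"delta_rot":[0,0,0],"jaw":1},
  {"dp":[11,36,10],"delta_rot":[0,0,-10.5],"jaw":1},
  {"dp":[11,36,0],"delta_rot":[0,0,-10.5],"jaw":0.5},
])

```text
time: 9.55
position: [501.5, -251.9, 411.9]
orientation: [[-0.786, 0.618, 0.001], [0.618, 0.786, -0.001], [-0.001, 0.0, -1.0]]
contact_force: [0.4, -0.3, -0.4]
grip_width: 0.198
grip_force: 0.0
```

apply_moves([
  {"dp":[11,36,0],"delta_rot":[0,0,-10.5],"jaw":0.5},
  {"dp":[11,36,0],"delta_rot":[0,0,-10.5],"jaw":0.5},
  {"dp":[11,36,0],"delta_rot":[0,0,-10.5],"jaw":0.5},
  {"dp":[11,36,0],"delta_rot":[0,0,-10.5],"jaw":0.5},
  {"dp":[11,36,0],"delta_rot":[0,0,-10.5],"jaw":0.5},
])

```text
time: 10.18
position: [556.3, -71.2, 410.0]
orientation: [[0.01, 1.0, -0.002], [1.0, -0.01, 0.0], [0.0, -0.002, -1.0]]
contact_force: [0.2, -0.3, 0.3]
grip_width: 0.498
grip_force: 0.0
```

apply_moves([
  {"dp":[11,36,0],"delta_rot":[0,0,-10.5],"jaw":0.5},
  {"dp":[0,0,0],"delta_rot":[0,0,0],"jaw":0.5},
])

```text
time: 10.42
position: [567.6, -34.5, 410.0]
orientation: [[0.184, 0.983, -0.002], [0.983, -0.184, 0.0], [-0.0, -0.002, -1.0]]
contact_force: [-0.6, -0.4, -0.8]
grip_width: 0.506
grip_force: 0.0
```

```bash
python3 look.py w4 cover cover_bar mill_seat; python3 - <<'E'
from h import *
cal=np.load("pics/w4.npy",allow_pickle=True).item()
for r in optics.regions_of("wrist","cover_bar")[:2]+optics.look_for("wrist","cover")[:3]: print(r["conf"],np.round(r["bbox"]))
E
```

```text
10.425 [567.6 -34.5 410. ] [-0.08  0.34  1.75  0.    1.06  0.1 ] [[0.184, 0.983], [0.983, -0.184]]
cover [([280.0, 135.0], 0.95, [576.9, 25.7]), ([439.0, 95.0], 0.76, [696.4, 33.3]), ([457.0, 189.0], 0.68, [707.7, -40.1])]
cover_bar [([471.0, 199.0], 0.81, [693.8, -33.3]), ([283.0, 140.0], 0.79, [579.3, 25.7]), ([454.0, 99.0], 0.79, [683.9, 32.0])]
mill_seat [([279.0, 135.0], 0.69, [576.0, 26.2]), ([130.0, 155.0], 0.46, [460.2, 33.0])]
0.81 [426. 166. 490. 211.]
0.65 [411.  62. 469. 134.]
0.9 [426. 165. 490. 214.]
0.83 [216.  57. 351. 205.]
0.63 [411.  58. 470. 135.]
```

View pics/w4.png

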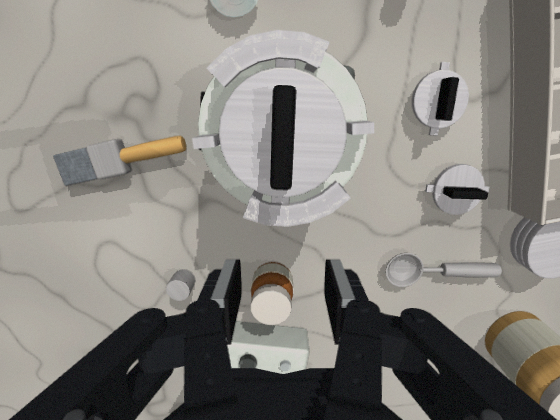

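The three cover look-alikes are at (282,135) on the mill, and (441,99) and (458,190) loose on the bench. The mill's is by far the largest. Next is an enlarged crop to confirm it.

```bash
python3 - <<'E'
from h import *
im=cv2.imread("pics/w4.png");cal=np.load("pics/w4.npy",allow_pickle=True).item()
cv2.imwrite("pics/c4.png",cv2.resize(im[20:235,185:385],(558,600),interpolation=cv2.INTER_CUBIC))
m=(im.max(2)<60).astype(np.uint8);m[:, :240]=0;m[:,330:]=0;m[:75]=0;m[205:]=0
c=max(cv2.findContours(m,0,1)[0],key=cv2.contourArea)[:,0]
P=np.array([onz(cal,u,185)[:2] for u in c],np.float32)
print(cv2.minAreaRect(P)); print([b.round(1).tolist() for b in cv2.boxPoints(cv2.minAreaRect(P))])
E
```

```text
((578.6785278320312, 26.52171516418457), (61.94545364379883, 13.396430969238281), 77.21630096435547)
[[565.2999877929688, -2.200000047683716], [578.4000244140625, -5.199999809265137], [592.0999755859375, 55.20000076293945], [579.0, 58.20000076293945]]
```

View pics/c4.png

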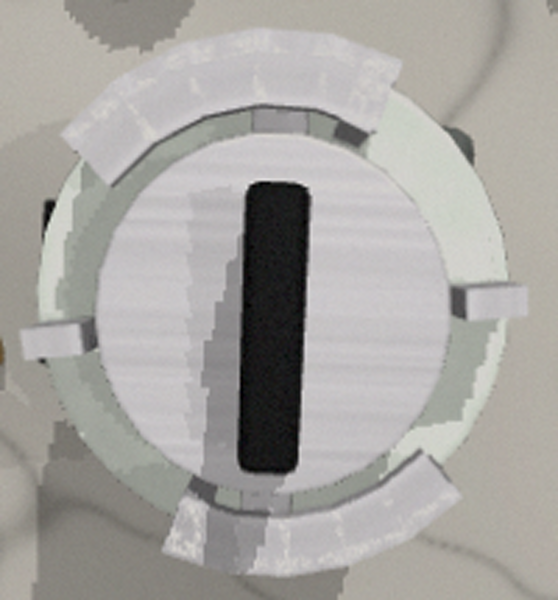

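The crop confirms it: the full-size disc sits in the chamber, with its lugs at (282,120) and (265,500) under the claws and in line with the bar. Grasping it.

apply_moves([
  {"dp":[11,50,0],"delta_rot":[0,0,-2],"jaw":0.5},
  {"dp":[0,11,-20],"delta_rot":[0,0,0],"jaw":0.5},
  {"dp":[0,0,-35],"delta_rot":[0,0,0],"jaw":0.5},
  {"dp":[0,0,-24],"delta_rot":[0,0,0],"jaw":0.5},
  {"dp":[0,0,0],"delta_rot":[0,0,0],"jaw":0.5},
])

```text
time: 11.35
position: [578.0, 23.9, 330.0]
orientation: [[0.221, 0.975, -0.004], [0.975, -0.221, -0.0], [-0.001, -0.004, -1.0]]
contact_force: [0.6, 0.0, 1.2]
grip_width: 0.504
grip_force: 0.0
```

apply_moves([
  {"dp":[0,0,0],"delta_rot":[0,0,0],"jaw":1},
  {"dp":[0,0,0],"delta_rot":[0,0,0],"jaw":1},
  {"dp":[0,0,0],"delta_rot":[0,0,0],"jaw":1},
  {"dp":[0,0,0],"delta_rot":[0,0,0],"jaw":1},
], squeeze=40)

```text
time: 11.85
position: [579.2, 24.4, 333.1]
orientation: [[0.22, 0.975, 0.002], [0.975, -0.22, -0.0], [0.0, 0.002, -1.0]]
contact_force: [-1.2, -0.9, 6.7]
grip_width: 0.155
grip_force: 40.5
```

apply_moves([
  {"dp":[0,0,0],"delta_rot":[0,0,6],"jaw":1},
  {"dp":[0,0,0],"delta_rot":[0,0,8],"jaw":1},
  {"dp":[0,0,0],"delta_rot":[0,0,8],"jaw":1},
  {"dp":[0,0,0],"delta_rot":[0,0,8],"jaw":1},
  {"dp":[0,0,0],"delta_rot":[0,0,0],"jaw":1},
])

```text
time: 12.48
position: [579.4, 24.6, 333.1]
orientation: [[-0.299, 0.954, 0.003], [0.954, 0.299, 0.0], [-0.001, 0.003, -1.0]]
contact_force: [-0.7, 0.4, 6.4]
grip_width: 0.153
grip_force: 40.5
```

apply_moves([
  {"dp":[0,0,0],"delta_rot":[0,0,9],"jaw":1},
  {"dp":[0,0,0],"delta_rot":[0,0,9],"jaw":1},
  {"dp":[0,0,0],"delta_rot":[0,0,9],"jaw":1},
  {"dp":[0,0,0],"delta_rot":[0,0,9],"jaw":1},
  {"dp":[0,0,0],"delta_rot":[0,0,7],"jaw":1},
])

```text
time: 13.1
position: [579.4, 24.7, 333.1]
orientation: [[-0.87, 0.492, 0.003], [0.492, 0.87, 0.0], [-0.002, 0.002, -1.0]]
contact_force: [0.9, 0.2, 5.3]
grip_width: 0.155
grip_force: 40.5
```

apply_moves([
  {"dp":[0,0,0],"delta_rot":[0,0,0],"jaw":1},
  {"dp":[0,0,2],"delta_rot":[0,0,0],"jaw":1},
  {"dp":[0,0,2],"delta_rot":[0,0,0],"jaw":1},
  {"dp":[0,0,0],"delta_rot":[0,0,0],"jaw":1},
])

```text
time: 13.6
position: [578.6, 24.6, 335.6]
orientation: [[-0.868, 0.496, -0.0], [0.496, 0.868, 0.0], [0.0, -0.0, -1.0]]
contact_force: [-0.1, -0.7, -3.4]
grip_width: 0.151
grip_force: 39.3
```

```bash
python3 -c "
from h import *
o=monitor.observe();print(o['torque'],o['joint_positions'],o['contact_force'])
cv2.imwrite('pics/w5.png',optics.snapshot('wrist'))"
```

```text
[-0.0020193  -0.02048578  0.01313472] [ 2.18918400e-02  4.44970669e-01  1.78262382e+00  2.49762132e-05
  9.14354484e-01 -1.03015529e+00] [-0.05328772 -0.69482099 -3.42867533]
```

View pics/w5.png

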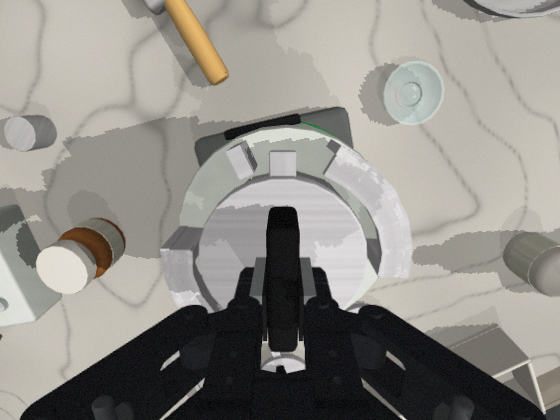

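The lug at (283,160) is clear of the claw at (335,150) and the post at (242,160), and the force reading is about the cover's weight. Lifting it off.

apply_moves([
  {"dp":[0,0,6],"delta_rot":[0,0,0],"jaw":1},
  {"dp":[0,0,12],"delta_rot":[0,0,0],"jaw":1},
  {"dp":[0,0,25],"delta_rot":[0,0,0],"jaw":1},
  {"dp":[0,0,40],"delta_rot":[0,0,0],"jaw":1},
  {"dp":[0,0,0],"delta_rot":[0,0,0],"jaw":1},
])

```text
time: 14.28
position: [579.8, 24.6, 422.8]
orientation: [[-0.868, 0.496, 0.008], [0.496, 0.868, 0.0], [-0.006, 0.004, -1.0]]
contact_force: [0.1, 0.2, -2.5]
grip_width: 0.156
grip_force: 39.4
```

apply_moves([
  {"dp":[-10,25,0],"delta_rot":[0,0,0],"jaw":1},
  {"dp":[-18,45,0],"delta_rot":[0,0,0],"jaw":1},
  {"dp":[-18,45,0],"delta_rot":[0,0,0],"jaw":1},
  {"dp":[-18,45,0],"delta_rot":[0,0,0],"jaw":1},
  {"dp":[-18,45,0],"delta_rot":[0,0,0],"jaw":1},
])

```text
time: 14.9
position: [495.7, 230.7, 418.0]
orientation: [[-0.868, 0.496, -0.001], [0.496, 0.868, -0.0], [0.001, -0.001, -1.0]]
contact_force: [1.1, -0.8, -3.0]
grip_width: 0.152
grip_force: 39.4
```

apply_moves([
  {"dp":[-18,45,0],"delta_rot":[0,0,0],"jaw":1},
  {"dp":[-15,38,0],"delta_rot":[0,0,0],"jaw":1},
  {"dp":[-5,14,0],"delta_rot":[0,0,0],"jaw":1},
  {"dp":[0,0,0],"delta_rot":[0,0,0],"jaw":1},
])

```text
time: 15.4
position: [458.4, 326.9, 418.1]
orientation: [[-0.869, 0.494, -0.001], [0.494, 0.869, -0.001], [0.0, -0.001, -1.0]]
contact_force: [-0.7, -0.1, -2.1]
grip_width: 0.16
grip_force: 39.5
```

```bash
python3 look.py w6 pan; python3 - <<'E'
from h import *
im=optics.snapshot("top")
for c in("wrist","top"):
    cal=np.load("pics/w6.npy",allow_pickle=True).item() if c=="wrist" else optics.get_calibration("top")
    for r in optics.regions_of(c,"pan")[:1]:
        cs=max(cv2.findContours(r["pixels"].astype(np.uint8),0,1)[0],key=cv2.contourArea)[:,0]
        P=np.array([onz(cal,u,18)[:2] for u in cs],np.float32);print(c,r["conf"],np.round(r["bbox"]),cv2.minEnclosingCircle(P))
print(monitor.observe()["time"])
E
```

```text
15.4 [458.4 326.9 418.1] [ 0.6   0.32  1.76 -0.    1.07 -0.46] [[-0.869, 0.494], [0.494, 0.869]]
pan [([282.0, 181.0], 0.56, [463.6, 321.3])]
wrist 0.66 [208. 105. 354. 206.] ((461.386474609375, 322.0320129394531), 89.73582458496094)
top 0.77 [118. 225. 183. 298.] ((461.0307922363281, 320.5873107910156), 91.49175262451172)
15.65
```

View pics/w6.png

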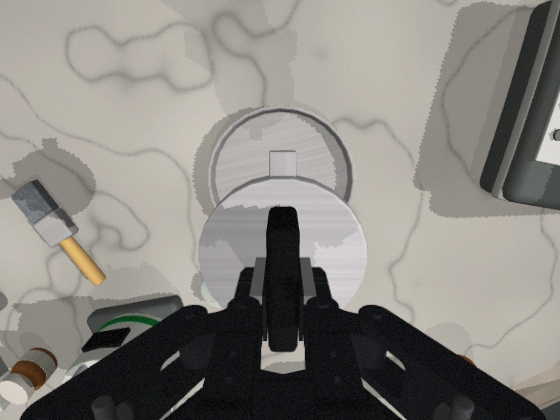

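The wrist view shows the cover held level over the pan, whose rim spans (208–354, 105–206). The pan's centre is at about (461,322), so I'm shifting slightly and lowering.

apply_moves([
  {"dp":[3,-5,-45],"delta_rot":[0,0,0],"jaw":1},
  {"dp":[0,0,-55],"delta_rot":[0,0,0],"jaw":1},
  {"dp":[0,0,-50],"delta_rot":[0,0,0],"jaw":1},
  {"dp":[0,0,-35],"delta_rot":[0,0,0],"jaw":1},
  {"dp":[0,0,-12],"delta_rot":[0,0,0],"jaw":1},
])

```text
time: 16.27
position: [461.6, 320.5, 219.8]
orientation: [[-0.868, 0.497, -0.003], [0.497, 0.868, -0.002], [0.002, -0.003, -1.0]]
contact_force: [-0.5, 0.5, -2.9]
grip_width: 0.155
grip_force: 39.5
```

apply_moves([
  {"dp":[0,0,-2],"delta_rot":[0,0,0],"jaw":1},
  {"dp":[0,0,-2],"delta_rot":[0,0,0],"jaw":1},
  {"dp":[0,0,-2],"delta_rot":[0,0,0],"jaw":1},
  {"dp":[0,0,-2],"delta_rot":[0,0,0],"jaw":1},
  {"dp":[0,0,0],"delta_rot":[0,0,0],"jaw":1},
])

```text
time: 16.9
position: [461.7, 321.6, 214.0]
orientation: [[-0.869, 0.496, 0.0], [0.496, 0.869, 0.0], [-0.0, 0.0, -1.0]]
contact_force: [-0.2, 0.6, -2.3]
grip_width: 0.151
grip_force: 39.4
```

apply_moves([
  {"dp":[0,0,-1],"delta_rot":[0,0,0],"jaw":1},
  {"dp":[0,0,-1],"delta_rot":[0,0,0],"jaw":1},
  {"dp":[0,0,-1],"delta_rot":[0,0,0],"jaw":1},
  {"dp":[0,0,0],"delta_rot":[0,0,0],"jaw":1},
])

```text
time: 17.4
position: [461.7, 321.5, 210.6]
orientation: [[-0.868, 0.496, -0.0], [0.496, 0.868, -0.0], [0.0, -0.0, -1.0]]
contact_force: [1.0, -0.7, -3.4]
grip_width: 0.153
grip_force: 39.4
```

apply_moves([
  {"dp":[0,0,-1],"delta_rot":[0,0,0],"jaw":1},
  {"dp":[0,0,-1],"delta_rot":[0,0,0],"jaw":1},
  {"dp":[0,0,0],"delta_rot":[0,0,0],"jaw":1},
])

```text
time: 17.77
position: [461.8, 321.6, 209.1]
orientation: [[-0.868, 0.496, 0.0], [0.496, 0.868, 0.0], [-0.0, 0.0, -1.0]]
contact_force: [-1.1, -2.0, 3.8]
grip_width: 0.155
grip_force: 40.4
```

apply_moves([
  {"dp":[0,0,0],"delta_rot":[0,0,0],"jaw":0.8},
  {"dp":[0,0,0],"delta_rot":[0,0,0],"jaw":0.5},
  {"dp":[0,0,0],"delta_rot":[0,0,0],"jaw":0.5},
  {"dp":[0,0,0],"delta_rot":[0,0,0],"jaw":0.5},
])

```text
time: 18.27
position: [461.8, 321.6, 208.7]
orientation: [[-0.868, 0.496, -0.0], [0.496, 0.868, -0.0], [0.0, -0.0, -1.0]]
contact_force: [-0.1, 0.7, 0.9]
grip_width: 0.499
grip_force: 0.0
```

apply_moves([
  {"dp":[0,0,10],"delta_rot":[0,0,0],"jaw":0.5},
  {"dp":[0,0,50],"delta_rot":[0,0,0],"jaw":0.5},
  {"dp":[0,0,60],"delta_rot":[0,0,0],"jaw":0.5},
  {"dp":[0,0,60],"delta_rot":[0,0,0],"jaw":0.5},
  {"dp":[0,0,0],"delta_rot":[0,0,0],"jaw":0.5},
])

```text
time: 18.9
position: [462.9, 322.4, 394.7]
orientation: [[-0.868, 0.496, 0.009], [0.496, 0.868, 0.006], [-0.005, 0.01, -1.0]]
contact_force: [-0.7, 0.2, -0.1]
grip_width: 0.498
grip_force: 0.0
```

```bash
python3 - <<'E'
from h import *
s=optics.snapshot("scene")
cv2.imwrite("pics/f.png",cv2.resize(s[110:360,80:440],(800,556),interpolation=cv2.INTER_CUBIC));print(monitor.observe()["time"])
E
```

```text
18.95
```

View pics/f.png

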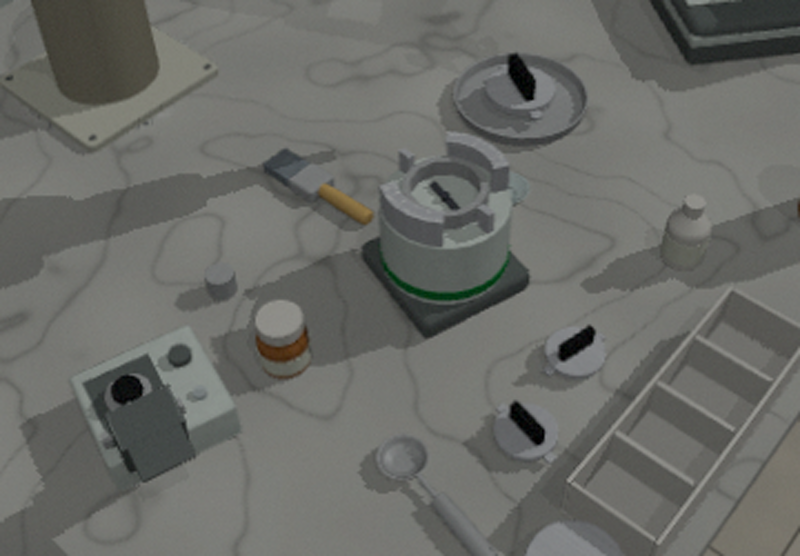

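The final view shows the cover flat in the pan at (520,90) with its bar up, the mill open, and the guard open with the button at (127,390) released. The other things on the bench have not moved.

```bash
python3 -c "
from h import *
print(arm.hand_in())"
```

```text
the job is handed in; nothing more can be done
None
```

The job is done and handed in at about 19 s: the guard is open, the button was pressed fully down and released, and the cover was turned free and lies flat in the pan with its grip bar up.

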